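Put the rack-foot repair kit right and set out its tools

ROBOT

A 6-joint arm with a two-finger parallel gripper is mounted at the origin on the work surface. World frame = base frame: x ahead of the robot, y to its left, z up, the work surface at z = 0. Lengths are in m, angles in degrees, forces in N, time in s.
With the tool pointing down it reaches from about 0.25 to 0.775 m from the base axis. Payload 4 kg.
Tool frame: the origin (TCP) lies at the very end of the fingers, on their centre line; the grasp point (between the pads) lies 19 mm behind it; z points along the fingers, y is the line along which they close (so a half turn about z gives the same grasp; the last joint's range is limited). The gripper opens to 85 mm and grips with 20 to 120 N. Pads are 22 mm wide; open, the fingers measure 114 mm over their backs; the gripper's body (76 mm by 85 mm) begins 54 mm behind the grasp point. The pads swing forward as they close: fully open they stand 13 mm farther back than shut.
Start: joints at [66.171, 4.996, 78.535, -0, 96.463, -5.907], TCP at [0.169, 0.523, 0.231] pointing down, gripper open.
Joint ranges: [-177.83, 177.83], [-43.37, 116.18], [15.69, 146.23], [-61.86, 241.86], [9.47, 152.12], [-147.06, 147.06]. Speed limits (degrees/s): [159.86, 159.86, 180, 180, 180, 180].

INTERFACE

Orientations are given as a 3x3 rotation matrix whose columns are the frame's x, y, z axes.
In Python, from rig import telemetry, camera, camera_params, robot gives the robot as it stands.
- The arm moves only by the tool move_arm, never from a script. Its argument "increments" is a list of rows, each a list of 7 numbers: the closure, from 0 (fully open) to 1 (shut), then the shift along the tool's x, y, z scaled (see below), then the turn, a rotation vector about the tool's x, y, z scaled (see below). In form: [[fingers, tx, ty, tz, wx, wy, wz], ...]. A call has exactly 10 rows; each row shifts and turns the commanded pose from where the row before left it, along the tool's axes as they then stand; what a row does not reach is not made up. The controller multiplies each number of a shift by 100 mm and each number of a turn by 2 pi rad. A row lasts 1/8 s, in which the tool goes at most 62.5 mm and 10.7 degrees, less where a joint would pass 70% of its speed; a pose out of reach is approached as far as the arm can. A call with a number of a shift or a turn outside -1 to 1 is refused whole. A call with a gripper value outside its range is refused whole. The fingers move at their own pace and stop on an object; "force" is the grip in N (left out, the last holds). Time passes only in rows, so rows that do not move let the fingers close, or fill a call up. It gives the time, the measured TCP pose, the force, the opening and the grip force at its end, in the units of the state.
- telemetry.observe(): the state, without advancing time (a new reading comes with each control period).
- camera(name): name is "side" or "top"; returns the picture (400x640x3 uint8, red, green, blue); there is no depth.
- camera_params(name): a dict with "vfov" (degrees; the focal length in pixels is half the picture's height over the tangent of half this angle, whatever the lens; pixels are square), "cx", "cy" (the principal point, pixels), "pose" (4x4, takes a point from camera to world coordinates). Camera axes: x right, y down, z forward; pixel columns grow to the right and rows downward; lengths in m; the calibration is good to about 2 mm. A picture is of the moment at which its call begins. camera_params takes no time and is no camera call.
- robot.finish_job(): hands the job in; it is judged then, once.
The state is a dict: "time_s": time; "joint_pos": joint angles; "qvel": joint speeds; "effort": joint torques, N m; "ee_pos": TCP position; "tool_rot": TCP orientation; "ft_force": force on the tool from outside, world axes, zero at the start; "ft_torque": the same for the moment, N m; "width": finger opening in m; "gripper_force": force on a finger pad.
Only numpy, scipy, OpenCV 4.12 (cv2) and the standard library are available. Lean on these libraries where they do the work, as an engineer would, in place of code of your own. Each camera call takes 0.05 s, during which the arm holds its last target. There are 200 camera calls.

TASK

The green tray should hold three matching black levelling feet for the drying rack, but one is a wrong white-and-brass one: first stand that one upright in the orange cup of the turntable, then stand the spare black foot from the turntable in the tray bay that came free. Lay the blue pliers on the bench just in front of the tray (on the robot's side), centred on it and parallel to its long side, and lay the steel nut driver midway in the gap between the tray and the glass jar, level with the tray, pointing straight away from the robot at right angles to the tray's long side, with its handle nearest the robot. Leave the jar and the two good feet where they are.

Things in the scene. Friction and masses are not known exactly. Their poses are not given: they have to be found in the camera images.
- tray: Green kit tray, fixed, 64 (x) by 196 (y) by 14 mm high, walls and floor 4 mm. Origin: centre of its underside, on the bench; y along its long side, x away from the robot, yawed up to 0.15 rad. Three open bays in a row, centres at y -64, 0, +64 mm, 56 by 60 mm inside, floor 4 mm above the bench.
- turntable: Round white turntable, 188 mm across, braked, left or right of the tray, any yaw. Origin: centre, on the bench. Six cups, centres 62 mm out, every 60 deg, 56 mm across (50 inside), floor 13 and rim 35 mm above the bench. Empty orange cup at x -62 mm, y 0; the white cup at x +62 holds the spare foot; four hold small hardware. Centre knob 24 mm across, top 46 mm above the bench.
- jar: Glass jar with clip-on glass lid shut (orange seal), 80 mm across, 100 mm tall, 0.5 kg, loose on the bench, to the left or right of the tray, on the other side from the turntable. Its centre is about 295 mm from the tray's centre. Origin at the centre of its underside. Not to be moved.
- foot_a: A correct levelling foot, in one of the tray's bays (which one varies): black rubber base 34 mm across and 14 mm high, 20 mm collar up to 20 mm, then an upright bare steel stem 12 mm across up to 62 mm. Origin at the centre of its underside, z along the stem. Not to be moved.
- foot_b: A second correct foot, the same as foot_a, in another bay. Not to be moved.
- foot_wrong: The wrong foot, standing in the remaining bay: same shape and size as foot_a but with a white base and a brass stem, about 0.07 kg. Origin at the centre of its underside, z along the stem.
- foot_spare: The spare correct foot, the same as foot_a (black base, steel stem, about 0.07 kg), standing in a white cup of the turntable. Origin at the centre of its underside, z along the stem.
- driver: Silver steel nut driver lying behind the tray (its far side), 0.16 kg, 190 mm long along x. Origin: mid-length, underside. Flat-sided handle from x -95 to +5 mm, 28 mm wide (y), 20 mm high; shaft 9 mm across to +73, socket 16 mm across to +95 mm, axis 10 mm above the bench. x points from handle to socket. Balances near x -35 mm: grip it across there.
- pliers: Blue-grip pliers lying flat behind the tray (its far side), 0.18 kg, 160 mm long along x, rigid. Origin: mid-length, underside. From x -32 to +18 mm the grips are parallel, 28 mm wide over both (y), 14 mm high: grip across there, near x 0. Farther back they splay to 48 mm; pivot 28 mm across, 16 mm high at x +32, jaws on to +80 mm.

How it is judged:
By the outcome, as a careful person would: the job done as asked, in the order asked, and still so for the second after the job is handed in, with the robot touching nothing.
It also fails if it takes over 106 s, if anything falls off the work surface, if the arm or the gripper's body presses on something with over 40 N, if the wrist force passes 120 N, or if a joint passes its speed limit or range.

## Working session

There is one attempt and no reset: what is moved stays moved. The work goes in short steps, Python scripts to look and compute and a tool call to move; the robot and the scene stay as the last step left them, time stands still between calls to the robot, and variables do not carry over. Pictures are saved under pics/ and viewed, at most 14 in all, crops included, and the job is handed in when it is done.

Besides the shell and the picture viewer there is one more tool, called after "Emit:" by a JSON object that holds its "name" and its "arguments". move_arm: Moves the arm, as the interface text tells. Its arguments: {"type":"object","properties":{"increments":{"type":"array"},"force":{"type":"number"}},"required":["increments"]}

```bash
ls; mkdir -p pics; python3 - <<'E'
from rig import telemetry, camera, camera_params, robot
import cv2
for n in("top","side"):
    p=camera_params(n);print(n,p)
    cv2.imwrite(f"pics/{n}0.png",cv2.cvtColor(camera(n),cv2.COLOR_RGB2BGR))
print(telemetry.observe())
E
```

```text
pics
top {'vfov': 48.368685458582846, 'cx': 323.760992447747, 'cy': 198.0070135279723, 'pose': array([[ 0.01105585, -0.99297474,  0.11780887,  0.46610874],
       [-0.99950999, -0.00752381,  0.03038381,  0.01062738],
       [-0.02928399, -0.11808706, -0.99257135,  1.06853357],
       [ 0.        ,  0.        ,  0.        ,  1.        ]])}
side {'vfov': 54.606989642104296, 'cx': 324.4551848788436, 'cy': 204.7292651957206, 'pose': array([[ 0.79539685, -0.32603855,  0.51092339,  0.15739859],
       [-0.60579955, -0.4016217 ,  0.68680923, -0.53823478],
       [-0.01872837, -0.85580306, -0.51696265,  0.47635835],
       [ 0.        ,  0.        ,  0.        ,  1.        ]])}
{'time_s': 0.1, 'joint_pos': array([ 6.61706058e+01,  5.03653285e+00,  7.86176319e+01,  3.30731552e-04,
        9.64650653e+01, -5.90694286e+00]), 'qvel': array([ 0.0683415 , -0.12840851, -0.23829891,  0.02494362,  0.02410623,
       -0.02296376]), 'effort': array([ 1.70745403e-03, -3.53017151e+01, -3.14218175e+01, -1.32203377e-04,
        8.00098933e-03, -1.61638178e-05]), 'ee_pos': array([0.16906182, 0.52288103, 0.23022669]), 'tool_rot': array([[-9.51473999e-01,  3.07727988e-01, -8.45983640e-04],
       [ 3.07729072e-01,  9.51472124e-01, -1.90124303e-03],
       [ 2.19864160e-04, -2.06931707e-03, -9.99997835e-01]]), 'ft_force': array([ 0.1468542 ,  0.38056798, -0.14896906]), 'ft_torque': array([ 0.01859277, -0.01182343, -0.04364049]), 'gripper_force': 0.0, 'width': 0.08513672138465518}
```

View pics/top0.png

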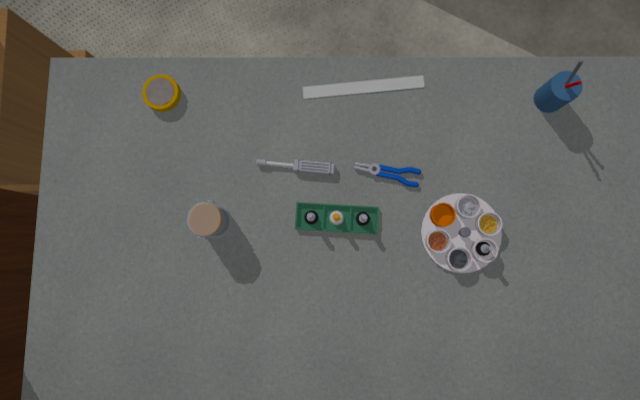

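View pics/side0.png

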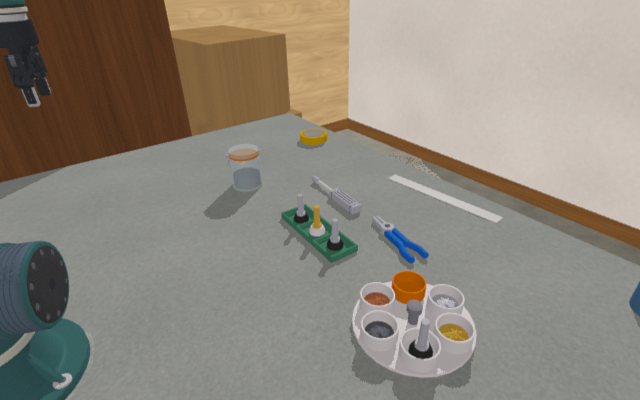

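The top view has the tray at about (337,219) with the wrong foot in the middle bay at (337,217). The turntable is at (462,233), with the orange cup at (442,215) and the spare at (485,249). The jar is at (206,219), the driver at (295,166) and the pliers at (388,174). The side view agrees. Next I'll take enlarged crops.

```bash
python3 - <<'E'
import cv2
a=cv2.imread("pics/top0.png")[145:285,245:515]
b=cv2.imread("pics/side0.png")[165:375,270:520]
cv2.imwrite("pics/topc.png",cv2.resize(a,None,fx=2.96,fy=2.96,interpolation=cv2.INTER_CUBIC))
cv2.imwrite("pics/sidec.png",cv2.resize(b,None,fx=2.8,fy=2.8,interpolation=cv2.INTER_CUBIC))
E
```

```text
(no output)
```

View pics/topc.png

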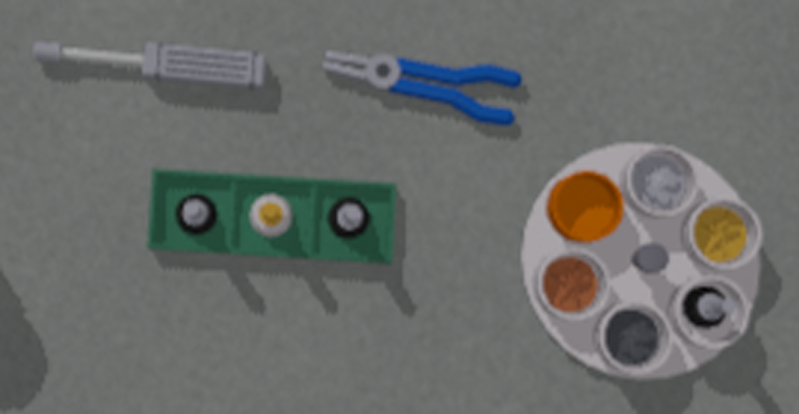

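View pics/sidec.png

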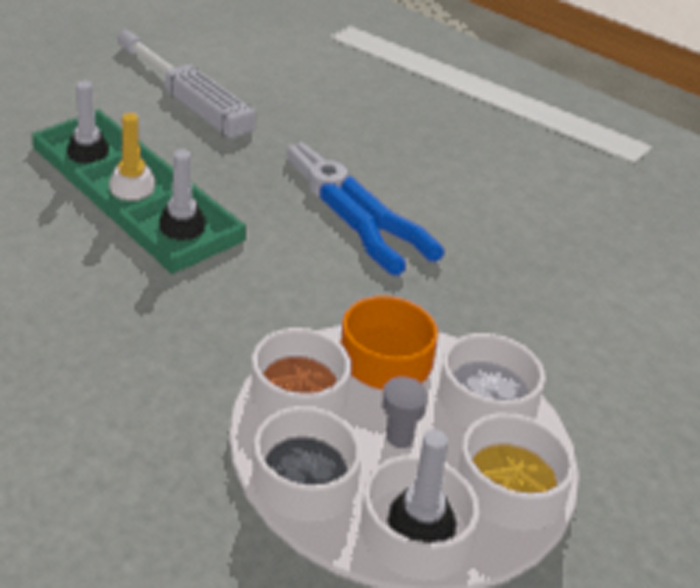

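```bash
cat > h.py <<'E'
import numpy as np, cv2
from rig import telemetry, camera, camera_params, robot
from scipy.optimize import minimize
P={n:camera_params(n) for n in("top","side")}
def f(n): return 200/np.tan(np.radians(P[n]["vfov"]/2))
def proj(n,X):
    T=np.linalg.inv(P[n]["pose"]);c=np.atleast_2d(X)@T[:3,:3].T+T[:3,3]
    return c[:,:2]/c[:,2:]*f(n)+[P[n]["cx"],P[n]["cy"]]
def ray(n,uv,z):
    T=P[n]["pose"];d=T[:3,:3]@np.array([(uv[0]-P[n]["cx"])/f(n),(uv[1]-P[n]["cy"])/f(n),1])
    return T[:3,3]+d*(z-T[2,3])/d[2]
def cyl(r,z0,z1):
    t=np.linspace(0,2*np.pi,40)
    return np.array([[r*np.cos(a),r*np.sin(a),z] for z in(z0,z1) for a in t])
def place(pts,x,y,a=0):
    c,s=np.cos(a),np.sin(a);return pts@np.array([[c,s,0],[-s,c,0],[0,0,1]])+[x,y,0]
def render(n,pts):
    S=8;h=cv2.convexHull(((proj(n,pts)+.5)*S*16-.0).astype(np.int32))
    x0,y0=h[:,0].min(0)//(S*16)-2;x1,y1=h[:,0].max(0)//(S*16)+3
    m=np.zeros(((y1-y0)*S,(x1-x0)*S),np.uint8)
    cv2.fillConvexPoly(m,h-np.array([x0,y0],np.int32)*S*16,255,shift=4)
    out=np.zeros((400,640),np.float32)
    out[y0:y1,x0:x1]=cv2.resize(m,(int(x1-x0),int(y1-y0)),interpolation=cv2.INTER_AREA)/255.
    return out
def fit(masks,pts,x0):
    def cost(p):
        return sum(1-np.minimum(r,m).sum()/np.maximum(r,m).sum() for n,m in masks.items() for r in [render(n,place(pts,*p))])
    s=np.array([x0]+[np.array(x0)+d for d in np.diag([.008,.008,.08][:len(x0)])])
    r=minimize(cost,x0,method="Nelder-Mead",options=dict(initial_simplex=s,xatol=1e-4,fatol=1e-5));return r.x,r.fun
def mask(n,im,lo,hi,hull=False):
    m=cv2.inRange(cv2.cvtColor(im,cv2.COLOR_BGR2HSV),lo,hi)
    k,l,st,_=cv2.connectedComponentsWithStats(m);i=1+st[1:,4].argmax();m=(l==i).astype(np.uint8)
    if hull:
        c=np.vstack(cv2.findContours(m,0,2)[0]);m[:]=0;cv2.fillConvexPoly(m,cv2.convexHull(c),1)
    return m.astype(np.float32)
E
cat > m.py <<'E'
from h import *
I={n:cv2.imread(f"pics/{n}0.png") for n in P}
x,y=np.meshgrid([-.032,.032],[-.098,.098]);b=np.array([[a,c,z] for a,c in zip(x.ravel(),y.ravel()) for z in(0,.014)])
g0=ray("top",(337,219),.014)[:2]
def go(name,lo,hi,pts,x0,box,hull=True):
    M={}
    for n in P:
        im=I[n].copy();u0,v0,u1,v1=box[n];k=np.zeros_like(im);k[v0:v1,u0:u1]=im[v0:v1,u0:u1]
        M[n]=mask(n,k,lo,hi,hull)
    for s in (["top"],["side"],["top","side"]): 
        r,c=fit({n:M[n] for n in s},pts,x0);print(name,s,np.round(r,4),round(c,3))
full={"top":(280,190,400,250),"side":(270,195,365,265)}
go("tray",(60,80,30),(90,255,255),b,[*g0,0.],full)
go("orange",(5,200,60),(18,255,255),cyl(.028,.010,.035),list(ray("top",(442,215),.03)[:2]),{"top":(420,195,465,235),"side":(380,265,440,310)})
go("brass",(18,150,80),(30,255,255),cyl(.006,.024,.066),list(ray("top",(337,217),.06)[:2]),{"top":(325,205,350,232),"side":(300,200,335,235)})
tc=lambda u,v:(u/2.96-.33+245,v/2.96-.33+145)
sc=lambda u,v:(u/2.8-.33+270,v/2.8-.33+165)
def tri(a,b):
    A,B=P["top"]["pose"][:3,3],P["side"]["pose"][:3,3]
    da=ray("top",a,0)-A;db=ray("side",b,0)-B
    s=np.linalg.lstsq(np.c_[da,-db],B-A,rcond=None)[0];return np.round((A+da*s[0]),4),np.round(B+db*s[1],4)
print("spare",tri(tc(712,305),sc(434,434)));print("footL",tri(tc(198,211),sc(84,86)));print("footR",tri(tc(350,215),sc(182,154)))
print("wrong",tri(tc(271,213),sc(130,118)))
print("knob",tri(tc(650,257),sc(405,387)))
print("drv sock",ray("top",tc(35,48),.010),"handle end",ray("top",tc(264,70),.015))
print("drv side sock",ray("side",sc(122,35),.010),"handle end",ray("side",sc(245,122),.012))
print("pl tip",ray("top",tc(325,60),.008),"ends",ray("top",tc(518,79),.008),ray("top",tc(512,118),.008),"pivot",ray("top",tc(383,70),.016))
print("pl side tip",ray("side",sc(296,152),.008),"ends",ray("side",sc(437,252),.007),ray("side",sc(398,266),.007),"pivot",ray("side",sc(330,170),.016))
print("jar lid",ray("top",(206,219),.1))
E
python3 m.py
```

```text
tray ['top'] [ 0.5452  0.0125 -0.055 ] 0.025
tray ['side'] [ 0.5456  0.0131 -0.0546] 0.03
tray ['top', 'side'] [ 0.5453  0.0129 -0.0548] 0.056
orange ['top'] [ 0.5543 -0.2345] 0.121
orange ['side'] [ 0.5556 -0.2321] 0.13
orange ['top', 'side'] [ 0.554  -0.2336] 0.256
brass ['top'] [0.5441 0.013 ] 0.245
brass ['side'] [0.541  0.0057] 0.218
brass ['top', 'side'] [0.5443 0.0124] 0.553
spare (array([ 0.4769, -0.3172,  0.0674]), array([ 0.4828, -0.3225,  0.0692]))
footL (array([0.5439, 0.0683, 0.0678]), array([0.5436, 0.0686, 0.0677]))
footR (array([ 0.5421, -0.0474,  0.0653]), array([ 0.5449, -0.0493,  0.0657]))
wrong (array([0.5431, 0.0127, 0.0656]), array([0.545 , 0.0115, 0.0658]))
knob (array([ 0.5133, -0.2782,  0.046 ]), array([ 0.5144, -0.2792,  0.0463]))
drv sock [0.68132668 0.20753181 0.01      ] handle end [0.66311091 0.01941769 0.015     ]
drv side sock [0.68062417 0.21207403 0.01      ] handle end [0.66483865 0.01939455 0.012     ]
pl tip [ 0.67298138 -0.03022357  0.008     ] ends [ 0.65815918 -0.18656986  0.008     ] [ 0.62615017 -0.18129306  0.008     ] pivot [ 0.66346054 -0.0767358   0.016     ]
pl side tip [ 0.67052983 -0.03452396  0.008     ] ends [ 0.65991705 -0.18433202  0.007     ] [ 0.62784459 -0.17792154  0.007     ] pivot [ 0.66446603 -0.07694758  0.016     ]
jar lid [0.53268401 0.29845643 0.1       ]
```

The tray fit agrees between the two views (0.5453, 0.0129, yaw -3.1°), and the wrong foot is at (0.544, 0.0125). First I'll turn the tool so it closes along the tray's x.

Emit:
{"name": "move_arm", "arguments": {"increments": [[0.4, 0, 0, 0, 0, 0, 0.0261], [0.4, 0, 0, 0, 0, 0, 0.0261], [0.4, 0, 0, 0, 0, 0, 0.0261], [0.4, 0, 0, 0, 0, 0, 0.0261], [0.4, 0, 0, 0, 0, 0, 0.0261], [0.4, 0, 0, 0, 0, 0, 0.0261], [0.4, 0, 0, 0, 0, 0, 0.0261], [0.4, 0, 0, 0, 0, 0, 0.0261], [0.4, 0, 0, 0, 0, 0, 0], [0.4, 0, 0, 0, 0, 0, 0]], "force": 40}}

```text
time_s: 1.35
ee_pos: [0.1692, 0.5232, 0.231]
tool_rot: [[0.052, 0.999, -0.0], [0.999, -0.052, -0.001], [-0.001, -0.0, -1.0]]
ft_force: [-0.1, 0.5, 0.5]
width: 0.0513
gripper_force: 0.0
```

```bash
cat >> h.py <<'E'
def need(*ts):
    "tool-axis shift in 100 mm units from measured pose to world target (x,y,z), and yaw of closing line"
    s=telemetry.observe();R=s["tool_rot"];p=s["ee_pos"]
    print("t",round(s["time_s"],2),"p",np.round(p,4),"psi",round(np.degrees(np.arctan2(R[1,1],R[0,1])),2),"w",round(s["width"],4),"F",np.round(s["ft_force"],1),"gf",round(s["gripper_force"],1),"z",np.round(R[:,2],3))
    for t in ts: 
        print("  to",t,"->",np.round(R.T@(np.array(t)-p)*10,3)); p=np.array(t)
E
python3 - <<'E'
from h import *
need((.544,.0125,.15),(.544,.0125,.034),(.544,.0125,.15),(.5545,-.2335,.15))
# jar fit: lid outline from top; check in side
I={n:cv2.imread(f"pics/{n}0.png") for n in P}
c=I["top"][190:250,175:240];cv2.imwrite("pics/j1.png",np.hstack([cv2.resize(c,None,fx=7,fy=7,interpolation=2)[:420,:400],cv2.resize(I["side"][135:200,215:275],None,fx=6.4,fy=6.4,interpolation=2)[:420,:384].copy() if 0 else cv2.resize(I["side"][135:195,215:272],(399,420),interpolation=2)]))
E
```

```text
t 1.35 p [0.1692 0.5232 0.231 ] psi -2.96 w 0.0513 F [-0.1  0.5  0.5] gf 0.0 z [-0.    -0.001 -1.   ]
  to (0.544, 0.0125, 0.15) -> [-4.906  4.007  0.812]
  to (0.544, 0.0125, 0.034) -> [1.00e-03 0.00e+00 1.16e+00]
  to (0.544, 0.0125, 0.15) -> [-1.00e-03 -0.00e+00 -1.16e+00]
  to (0.5545, -0.2335, 0.15) -> [-2.451e+00  2.320e-01  1.000e-03]
```

View pics/j1.png

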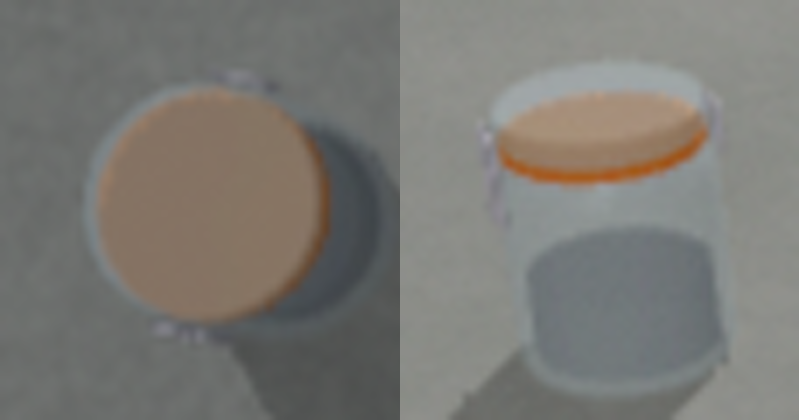

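The crops show the jar's glass edge at the left at about u 187.6 (rim) and its base edge at the right at about u 229.6. In the side view its bottom edge is at about (247,191).

Emit:
{"name": "move_arm", "arguments": {"increments": [[0.4, -0.3, 0.25, 0, 0, 0, 0], [0.4, -0.48, 0.39, 0.05, 0, 0, 0], [0.4, -0.48, 0.39, 0.05, 0, 0, 0], [0.4, -0.48, 0.39, 0.1, 0, 0, 0], [0.4, -0.48, 0.39, 0.1, 0, 0, 0], [0.4, -0.48, 0.39, 0.1, 0, 0, 0], [0.4, -0.48, 0.39, 0.1, 0, 0, 0], [0.4, -0.48, 0.39, 0.1, 0, 0, 0], [0.4, -0.48, 0.39, 0.1, 0, 0, 0], [0.4, -0.48, 0.39, 0.1, 0, 0, 0]]}}

```text
time_s: 2.6
ee_pos: [0.5202, 0.0407, 0.1514]
tool_rot: [[0.052, 0.999, 0.001], [0.999, -0.052, 0.0], [0.0, 0.001, -1.0]]
ft_force: [0.6, 0.5, 1.3]
width: 0.0512
gripper_force: 0.0
```

```bash
python3 - <<'E'
from h import *
need((.544,.0125,.12),(.544,.0125,.034))
def res(p):
    r=place(cyl(.040,.0,.1),*p);t=proj("top",place(cyl(.04,.1,.1),*p));b=proj("top",place(cyl(.04,0,0),*p));s=proj("side",place(cyl(.04,0,0),*p))
    return [t[:,0].min()-187.1,b[:,0].max()-229.2,s[:,1].max()-191,s[:,0].mean()-247.]
from scipy.optimize import least_squares
r=least_squares(res,[.535,.3]);print(r.x,r.fun)
print("spare top",ray("top",(712/2.96-.33+245,305/2.96-.33+145),.075),"side",ray("side",(434/2.8-.33+270,434/2.8-.33+165),.075))
E
```

```text
t 2.6 p [0.5202 0.0407 0.1514] psi -3.0 w 0.0512 F [0.6 0.5 1.3] gf 0.0 z [ 0.001  0.    -1.   ]
  to (0.544, 0.0125, 0.12) -> [-0.27   0.252  0.314]
  to (0.544, 0.0125, 0.034) -> [-0.    -0.001  0.86 ]
[0.53315743 0.30572721] [-2.42233297  2.27136261  0.69066152  0.30271384]
spare top [ 0.47685609 -0.31470061  0.075     ] side [ 0.47816301 -0.32559676  0.075     ]
```

Emit:
{"name": "move_arm", "arguments": {"increments": [[0.4, -0.14, 0.125, 0, 0, 0, 0], [0.4, -0.13, 0.125, 0.1, 0, 0, 0], [0.4, 0, 0, 0.2, 0, 0, 0], [0.4, 0, 0, 0.3, 0, 0, 0], [0.4, 0, 0, 0.3, 0, 0, 0], [0.4, 0, 0, 0.2, 0, 0, 0], [0.4, 0, 0, 0.07, 0, 0, 0], [0.8, 0, 0, 0, 0, 0, 0], [1, 0, 0, 0, 0, 0, 0], [1, 0, 0, 0, 0, 0, 0]]}}

```text
time_s: 3.85
ee_pos: [0.5437, 0.0144, 0.0358]
tool_rot: [[0.054, 0.999, 0.003], [0.999, -0.054, 0.0], [0.0, 0.003, -1.0]]
ft_force: [0.3, 0.4, 0.7]
width: 0.0109
gripper_force: 38.9
```

```bash
python3 - <<'E'
from h import *
need((.544,.0125,.15),(.5545,-.2335,.15),(.5545,-.2335,.044))
I=cv2.imread("pics/top0.png")[215:275,430:510];J=cv2.imread("pics/side0.png")[300:375,385:455]
cv2.imwrite("pics/sp.png",np.hstack([cv2.resize(I,(480,360),interpolation=2),cv2.resize(J,(320,360),interpolation=2)]))
E
```

```text
t 3.85 p [0.5437 0.0144 0.0358] psi -3.08 w 0.0109 F [0.3 0.4 0.7] gf 38.9 z [ 0.003  0.    -1.   ]
  to (0.544, 0.0125, 0.15) -> [-0.018  0.007 -1.142]
  to (0.5545, -0.2335, 0.15) -> [-2.451  0.237 -0.   ]
  to (0.5545, -0.2335, 0.044) -> [-0.    -0.003  1.06 ]
```

View pics/sp.png

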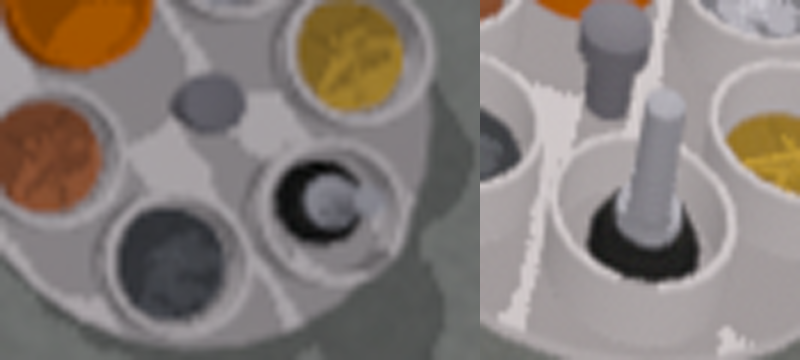

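The crop shows the spare's stem top at about (491.7,247.6) in the top image, so my earlier click was on the collar. The side-view stem top is at about (425.5,320). The wrong foot is gripped at a width of 11 mm. I'll lift it and carry it to the orange cup.

Emit:
{"name": "move_arm", "arguments": {"increments": [[1, 0, 0, -0.15, 0, 0, 0], [1, 0, 0, -0.35, 0, 0, 0], [1, 0, 0, -0.4, 0, 0, 0], [1, -0.3, 0, -0.25, 0, 0, 0], [1, -0.45, 0.05, 0, 0, 0, 0], [1, -0.45, 0.05, 0, 0, 0, 0], [1, -0.45, 0.05, 0, 0, 0, 0], [1, -0.45, 0.05, 0, 0, 0, 0], [1, -0.37, 0.04, 0, 0, 0, 0], [1, 0, 0, 0, 0, 0, 0]]}}

```text
time_s: 5.1
ee_pos: [0.5531, -0.2366, 0.1503]
tool_rot: [[0.058, 0.998, 0.001], [0.998, -0.058, -0.001], [-0.001, 0.001, -1.0]]
ft_force: [-1.2, 0.6, -0.4]
width: 0.011
gripper_force: 39.0
```

```bash
python3 - <<'E'
from h import *
need((.5545,-.2335,.0455))
print("spare",ray("top",(491.4,247.5),.075),ray("side",(425.3,320),.075))
I=camera("side");cv2.imwrite("pics/s2.png",cv2.resize(cv2.cvtColor(I,cv2.COLOR_RGB2BGR)[180:380,300:520],None,fx=2.8,fy=2.8,interpolation=2))
E
```

```text
t 5.1 p [ 0.5531 -0.2366  0.1503] psi -3.32 w 0.011 F [-1.2  0.6 -0.4] gf 39.0 z [ 0.001 -0.001 -1.   ]
  to (0.5545, -0.2335, 0.0455) -> [0.033 0.011 1.048]
spare [ 0.47746126 -0.32815929  0.075     ] [ 0.47837431 -0.32649074  0.075     ]
```

View pics/s2.png

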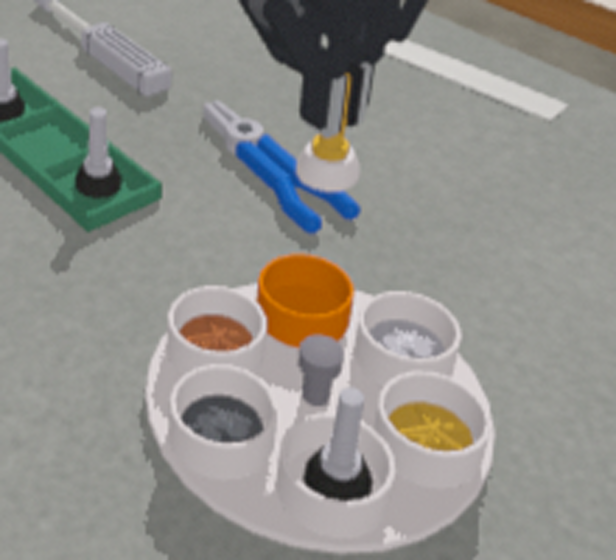

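The wrong foot hangs upright, and the orange cup in this crop is at (305,298). Lowering it now.

Emit:
{"name": "move_arm", "arguments": {"increments": [[1, 0.03, 0.01, 0.1, 0, 0, 0], [1, 0, 0, 0.2, 0, 0, 0], [1, 0, 0, 0.2, 0, 0, 0], [1, 0, 0, 0.2, 0, 0, 0], [1, 0, 0, 0.15, 0, 0, 0], [1, 0, 0, 0.12, 0, 0, 0], [1, 0, 0, 0.06, 0, 0, 0], [1, 0, 0, 0.02, 0, 0, 0], [1, 0, 0, 0, 0, 0, 0], [1, 0, 0, 0, 0, 0, 0]]}}

```text
time_s: 6.4
ee_pos: [0.5549, -0.2311, 0.045]
tool_rot: [[0.054, 0.999, 0.001], [0.999, -0.054, -0.001], [-0.001, 0.001, -1.0]]
ft_force: [-1.5, -0.1, -0.4]
width: 0.0107
gripper_force: 39.0
```

Emit:
{"name": "move_arm", "arguments": {"increments": [[1, -0.01, 0, 0.005, 0, 0, 0], [0.75, 0, 0, 0, 0, 0, 0], [0.6, 0, 0, 0, 0, 0, 0], [0.6, 0, 0, 0, 0, 0, 0], [0.6, 0, 0, 0, 0, 0, 0], [0.6, 0, 0, -0.2, 0, 0, 0], [0.6, 0, 0, -0.3, 0, 0, 0], [0.6, 0, 0, -0.3, 0, 0, 0], [0.6, 0, 0, -0.2, 0, 0, 0], [0.6, 0, 0, 0, 0, 0, 0]]}}

```text
time_s: 7.65
ee_pos: [0.5557, -0.2324, 0.1464]
tool_rot: [[0.054, 0.999, 0.004], [0.999, -0.054, -0.002], [-0.002, 0.005, -1.0]]
ft_force: [0.3, 0.9, 0.8]
width: 0.0338
gripper_force: 0.0
```

```bash
python3 - <<'E'
from h import *
need((.478,-.327,.145),(.478,-.327,.045))
I=camera("side");cv2.imwrite("pics/s3.png",cv2.resize(cv2.cvtColor(I,cv2.COLOR_RGB2BGR)[200:380,330:500],None,fx=2.8,fy=2.8,interpolation=2))
E
```

```text
t 7.65 p [ 0.5557 -0.2324  0.1464] psi -3.09 w 0.0338 F [0.3 0.9 0.8] gf 0.0 z [ 0.004 -0.002 -1.   ]
  to (0.478, -0.327, 0.145) -> [-0.987 -0.724  0.012]
  to (0.478, -0.327, 0.045) -> [ 0.002 -0.005  1.   ]
```

View pics/s3.png

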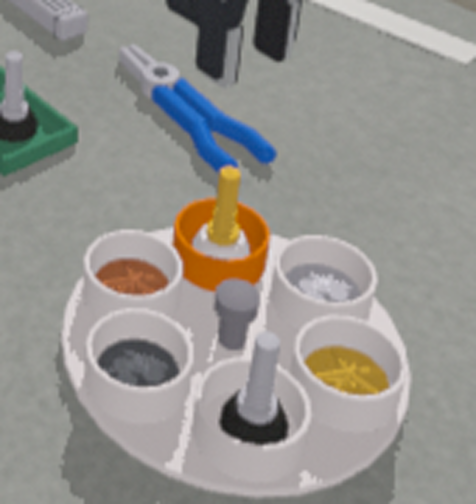

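The brass foot stands upright in the orange cup (crop ~(225,215)). Next is the spare.

Emit:
{"name": "move_arm", "arguments": {"increments": [[0.45, -0.25, -0.18, 0, 0, 0, 0], [0.45, -0.3, -0.22, 0, 0, 0, 0], [0.45, -0.3, -0.22, 0, 0, 0, 0], [0.45, -0.14, -0.1, 0, 0, 0, 0], [0.45, 0, 0, 0.1, 0, 0, 0], [0.45, 0, 0, 0.1, 0, 0, 0], [0.45, 0, 0, 0, 0, 0, 0], [0.45, 0, 0, 0, 0, 0, 0], [0.45, 0, 0, 0, 0, 0, 0], [0.45, 0, 0, 0, 0, 0, 0]]}}

```text
time_s: 8.95
ee_pos: [0.4776, -0.3267, 0.1244]
tool_rot: [[0.054, 0.999, 0.001], [0.999, -0.054, -0.0], [-0.0, 0.001, -1.0]]
ft_force: [0.1, 0.9, -0.4]
width: 0.0471
gripper_force: 0.0
```

```bash
python3 - <<'E'
from h import *
need((.478,-.327,.045))
I=camera("side");cv2.imwrite("pics/s4.png",cv2.resize(cv2.cvtColor(I,cv2.COLOR_RGB2BGR)[200:380,330:500],None,fx=2.8,fy=2.8,interpolation=2))
E
```

```text
t 8.95 p [ 0.4776 -0.3267  0.1244] psi -3.07 w 0.0471 F [ 0.1  0.9 -0.4] gf 0.0 z [ 0.001 -0.    -1.   ]
  to (0.478, -0.327, 0.045) -> [-0.002  0.004  0.794]
```

View pics/s4.png

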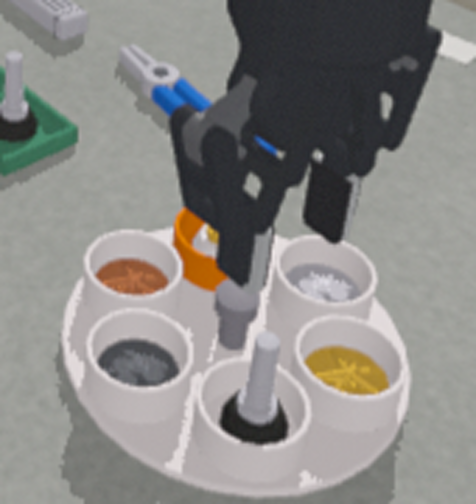

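The open fingers straddle the line above the spare stem, whose top is at crop (265,340). Descending and gripping.

Emit:
{"name": "move_arm", "arguments": {"increments": [[0.45, 0, 0, 0.15, 0, 0, 0], [0.45, 0, 0, 0.2, 0, 0, 0], [0.45, 0, 0, 0.2, 0, 0, 0], [0.45, 0, 0, 0.16, 0, 0, 0], [0.45, 0, 0, 0.08, 0, 0, 0], [0.7, 0, 0, 0, 0, 0, 0], [0.85, 0, 0, 0, 0, 0, 0], [1, 0, 0, 0, 0, 0, 0], [1, 0, 0, 0, 0, 0, 0], [1, 0, 0, 0, 0, 0, 0]]}}

```text
time_s: 10.25
ee_pos: [0.4775, -0.3268, 0.0454]
tool_rot: [[0.054, 0.999, 0.001], [0.999, -0.054, -0.0], [-0.0, 0.001, -1.0]]
ft_force: [-0.6, 0.0, 0.2]
width: 0.0109
gripper_force: 38.9
```

```bash
python3 - <<'E'
from h import *
need((.478,-.327,.155),(.5453,.0129,.155),(.5453,.0129,.037))
E
```

```text
t 10.25 p [ 0.4775 -0.3268  0.0454] psi -3.09 w 0.0109 F [-0.6  0.   0.2] gf 38.9 z [ 0.001 -0.    -1.   ]
  to (0.478, -0.327, 0.155) -> [-0.002  0.006 -1.096]
  to (0.5453, 0.0129, 0.155) -> [ 3.43e+00  4.89e-01 -1.00e-03]
  to (0.5453, 0.0129, 0.037) -> [ 0.00e+00 -1.00e-03  1.18e+00]
```

Emit:
{"name": "move_arm", "arguments": {"increments": [[1, 0, 0, -0.2, 0, 0, 0], [1, 0, 0, -0.4, 0, 0, 0], [1, 0, 0, -0.4, 0, 0, 0], [1, 0.3, 0.05, -0.2, 0, 0, 0], [1, 0.5, 0.07, 0, 0, 0, 0], [1, 0.55, 0.08, 0, 0, 0, 0], [1, 0.55, 0.08, 0, 0, 0, 0], [1, 0.55, 0.08, 0, 0, 0, 0], [1, 0.55, 0.08, 0, 0, 0, 0], [1, 0.43, 0.05, 0, 0, 0, 0]]}}

```text
time_s: 11.5
ee_pos: [0.5447, 0.0154, 0.165]
tool_rot: [[0.053, 0.999, 0.0], [0.999, -0.053, 0.0], [0.0, 0.0, -1.0]]
ft_force: [0.4, 0.4, -0.5]
width: 0.0105
gripper_force: 39.0
```

```bash
python3 - <<'E'
from h import *
need((.5453,.0129,.0365))
E
```

```text
t 11.5 p [0.5447 0.0154 0.165 ] psi -3.02 w 0.0105 F [ 0.4  0.4 -0.5] gf 39.0 z [ 0.  0. -1.]
  to (0.5453, 0.0129, 0.0365) -> [-0.025  0.007  1.285]
```

Emit:
{"name": "move_arm", "arguments": {"increments": [[1, 0, 0, 0.15, 0, 0, 0], [1, 0, 0, 0.3, 0, 0, 0], [1, 0, 0, 0.3, 0, 0, 0], [1, 0, 0, 0.2, 0, 0, 0], [1, 0, 0, 0.15, 0, 0, 0], [1, 0, 0, 0.1, 0, 0, 0], [1, 0, 0, 0.05, 0, 0, 0], [1, 0, 0, 0.03, 0, 0, 0], [1, 0, 0, 0, 0, 0, 0], [1, 0, 0, 0, 0, 0, 0]]}}

```text
time_s: 12.75
ee_pos: [0.5451, 0.0132, 0.0376]
tool_rot: [[0.054, 0.999, 0.001], [0.999, -0.054, -0.0], [0.0, 0.001, -1.0]]
ft_force: [-0.1, -0.5, -0.7]
width: 0.0104
gripper_force: 39.0
```

Emit:
{"name": "move_arm", "arguments": {"increments": [[1, 0, 0, 0.011, 0, 0, 0], [1, 0, 0, 0, 0, 0, 0], [0.75, 0, 0, 0, 0, 0, 0], [0.5, 0, 0, 0, 0, 0, 0], [0.5, 0, 0, 0, 0, 0, 0], [0.5, 0, 0, 0, 0, 0, 0], [0.5, 0, 0, -0.2, 0, 0, 0], [0.5, 0, 0, -0.3, 0, 0, 0], [0.5, 0, 0, -0.4, 0, 0, 0], [0.5, 0, 0, -0.2, 0, 0, 0]]}}

```text
time_s: 14.0
ee_pos: [0.5458, 0.0131, 0.1487]
tool_rot: [[0.054, 0.999, 0.004], [0.999, -0.054, -0.0], [-0.0, 0.004, -1.0]]
ft_force: [-0.5, -0.7, -0.1]
width: 0.0425
gripper_force: 0.0
```

```bash
python3 - <<'E'
from h import *
need((.6577,-.1092,.12),(.6577,-.1092,.005))
E
```

```text
t 14.0 p [0.5458 0.0131 0.1487] psi -3.09 w 0.0425 F [-0.5 -0.7 -0.1] gf 0.0 z [ 0.004 -0.    -1.   ]
  to (0.6577, -0.1092, 0.12) -> [-1.161  1.183  0.292]
  to (0.6577, -0.1092, 0.005) -> [ 0.    -0.005  1.15 ]
```

Emit:
{"name": "move_arm", "arguments": {"increments": [[0.3, -0.2, 0.2, 0, 0, 0, 0], [0.3, -0.33, 0.33, 0, 0, 0, 0], [0.3, -0.33, 0.33, 0, 0, 0, 0], [0.3, -0.3, 0.32, 0, 0, 0, 0], [0.3, 0, 0, 0.2, 0, 0, 0.0211], [0.3, 0, 0, 0.3, 0, 0, 0], [0.3, 0, 0, 0.2, 0, 0, 0], [0.3, 0, 0, 0.1, 0, 0, 0], [0.3, 0, 0, 0, 0, 0, 0], [0.3, 0, 0, 0, 0, 0, 0]]}}

```text
time_s: 15.25
ee_pos: [0.6571, -0.1091, 0.0674]
tool_rot: [[0.185, 0.983, 0.003], [0.983, -0.185, -0.001], [-0.0, 0.003, -1.0]]
ft_force: [0.6, -0.2, 0.8]
width: 0.0596
gripper_force: 0.0
```

```bash
python3 - <<'E'
from h import *
need((.6577,-.1092,.005))
I=camera("side");cv2.imwrite("pics/s5.png",cv2.resize(cv2.cvtColor(I,cv2.COLOR_RGB2BGR)[150:350,260:500],None,fx=3,fy=3,interpolation=2))
E
```

```text
t 15.25 p [ 0.6571 -0.1091  0.0674] psi -10.67 w 0.0596 F [ 0.6 -0.2  0.8] gf 0.0 z [ 0.003 -0.001 -1.   ]
  to (0.6577, -0.1092, 0.005) -> [0.    0.005 0.624]
```

View pics/s5.png

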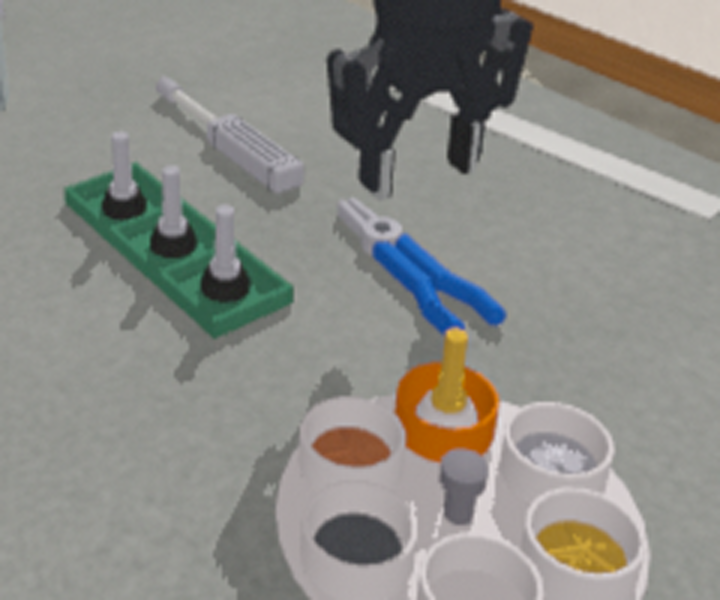

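All three black feet stand in the tray, and the gripper is above the pliers' grips. Descending and gripping.

Emit:
{"name": "move_arm", "arguments": {"increments": [[0.3, 0, 0.005, 0.15, 0, 0, 0], [0.3, 0, 0, 0.2, 0, 0, 0], [0.3, 0, 0, 0.17, 0, 0, 0], [0.3, 0, 0, 0.08, 0, 0, 0], [0.3, 0, 0, 0.03, 0, 0, 0], [0.5, 0, 0, 0, 0, 0, 0], [0.7, 0, 0, 0, 0, 0, 0], [1, 0, 0, 0, 0, 0, 0], [1, 0, 0, 0, 0, 0, 0], [1, 0, 0, 0, 0, 0, 0]], "force": 60}}

```text
time_s: 16.55
ee_pos: [0.6574, -0.1093, 0.0041]
tool_rot: [[0.185, 0.983, 0.002], [0.983, -0.185, -0.0], [-0.0, 0.002, -1.0]]
ft_force: [-0.1, 0.8, 5.1]
width: 0.0258
gripper_force: 60.6
```

```bash
python3 - <<'E'
from h import *
need()
I=camera("side");cv2.imwrite("pics/s6.png",cv2.resize(cv2.cvtColor(I,cv2.COLOR_RGB2BGR)[190:300,350:470],None,fx=4,fy=4,interpolation=2))
E
```

```text
t 16.55 p [ 0.6574 -0.1093  0.0041] psi -10.69 w 0.0258 F [-0.1  0.8  5.1] gf 60.6 z [ 0.002 -0.    -1.   ]
```

View pics/s6.png

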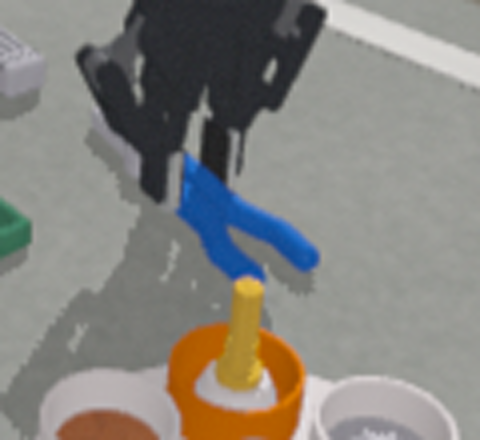

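The grip on the pliers is square across the grips, at a width of 26 mm. Lifting and turning.

Emit:
{"name": "move_arm", "arguments": {"increments": [[1, 0, 0, -0.1, 0, 0, 0], [1, 0, 0, -0.3, 0, 0, 0], [1, 0, 0, -0.4, 0, 0, 0], [1, 0, 0, -0.4, 0, 0, 0], [1, 0, 0, -0.2, 0, 0, -0.007], [1, 0, 0, 0, 0, 0, -0.007], [1, 0, 0, 0, 0, 0, -0.007], [1, 0, 0, 0, 0, 0, 0], [1, 0, 0, 0, 0, 0, 0], [1, 0, 0, 0, 0, 0, 0]]}}

```text
time_s: 17.85
ee_pos: [0.6566, -0.1091, 0.1425]
tool_rot: [[0.055, 0.998, -0.001], [0.998, -0.055, 0.0], [0.0, -0.001, -1.0]]
ft_force: [0.1, 0.1, -1.6]
width: 0.0261
gripper_force: 59.8
```

```bash
python3 - <<'E'
from h import *
need((.4704,.0170,.144),(.4704,.0170,.0045))
I=camera("side");cv2.imwrite("pics/s7.png",cv2.resize(cv2.cvtColor(I,cv2.COLOR_RGB2BGR)[120:320,280:480],None,fx=3,fy=3,interpolation=2))
E
```

```text
t 17.85 p [ 0.6566 -0.1091  0.1425] psi -3.14 w 0.0261 F [ 0.1  0.1 -1.6] gf 59.8 z [-0.001  0.    -1.   ]
  to (0.4704, 0.017, 0.144) -> [ 1.157 -1.928 -0.013]
  to (0.4704, 0.017, 0.0045) -> [-0.000e+00  1.000e-03  1.395e+00]
```

Emit:
{"name": "move_arm", "arguments": {"increments": [[1, 0.1, -0.17, 0, 0, 0, 0], [1, 0.2, -0.33, 0, 0, 0, 0], [1, 0.24, -0.4, 0, 0, 0, 0], [1, 0.24, -0.4, 0, 0, 0, 0], [1, 0.2, -0.33, 0, 0, 0, 0], [1, 0.12, -0.2, 0, 0, 0, 0], [1, 0.06, -0.1, 0.1, 0, 0, 0], [1, 0, 0, 0.3, 0, 0, 0], [1, 0, 0, 0.3, 0, 0, 0], [1, 0, 0, 0.2, 0, 0, 0]]}}

```text
time_s: 19.15
ee_pos: [0.4696, 0.017, 0.0507]
tool_rot: [[0.055, 0.998, -0.002], [0.998, -0.055, -0.0], [-0.0, -0.002, -1.0]]
ft_force: [0.3, 0.4, -1.5]
width: 0.0263
gripper_force: 59.8
```

```bash
python3 - <<'E'
from h import *
need((.4704,.0170,.0045))
E
```

```text
t 19.15 p [0.4696 0.017  0.0507] psi -3.15 w 0.0263 F [ 0.3  0.4 -1.5] gf 59.8 z [-0.002 -0.    -1.   ]
  to (0.4704, 0.017, 0.0045) -> [0.    0.009 0.462]
```

Emit:
{"name": "move_arm", "arguments": {"increments": [[1, 0, 0.005, 0.15, 0, 0, 0], [1, 0, 0, 0.15, 0, 0, 0], [1, 0, 0, 0.1, 0, 0, 0], [1, 0, 0, 0.05, 0, 0, 0], [1, 0, 0, 0, 0, 0, 0], [1, 0, 0, 0, 0, 0, 0], [1, 0, 0, 0, 0, 0, 0], [1, 0, 0, 0, 0, 0, 0], [1, 0, 0, 0, 0, 0, 0], [1, 0, 0, 0, 0, 0, 0]]}}

```text
time_s: 20.4
ee_pos: [0.4709, 0.0172, 0.0079]
tool_rot: [[0.054, 0.999, 0.0], [0.999, -0.054, 0.0], [0.0, 0.0, -1.0]]
ft_force: [-0.0, -0.2, -1.8]
width: 0.026
gripper_force: 59.8
```

```bash
python3 - <<'E'
from h import *
need((.4704,.0170,.0042))
E
```

```text
t 20.4 p [0.4709 0.0172 0.0079] psi -3.12 w 0.026 F [-0.  -0.2 -1.8] gf 59.8 z [ 0.  0. -1.]
  to (0.4704, 0.017, 0.0042) -> [-0.003 -0.004  0.037]
```

Emit:
{"name": "move_arm", "arguments": {"increments": [[1, 0, 0, 0.02, 0, 0, 0], [1, 0, 0, 0.015, 0, 0, 0], [1, 0, 0, 0, 0, 0, 0], [0.6, 0, 0, 0, 0, 0, 0], [0.45, 0, 0, 0, 0, 0, 0], [0.45, 0, 0, 0, 0, 0, 0], [0.45, 0, 0, -0.1, 0, 0, 0], [0.45, 0, 0, -0.4, 0, 0, 0], [0.45, 0, 0, -0.5, 0, 0, 0], [0.45, 0, 0, -0.5, 0, 0, 0]]}}

```text
time_s: 21.65
ee_pos: [0.4707, 0.0172, 0.1566]
tool_rot: [[0.055, 0.999, 0.001], [0.999, -0.055, 0.0], [0.0, 0.001, -1.0]]
ft_force: [1.3, -0.3, -0.1]
width: 0.047
gripper_force: 0.0
```

```bash
python3 - <<'E'
from h import *
need((.6694,.0796,.15),(.6694,.0796,.006))
E
```

```text
t 21.65 p [0.4707 0.0172 0.1566] psi -3.13 w 0.047 F [ 1.3 -0.3 -0.1] gf 0.0 z [ 0.001  0.    -1.   ]
  to (0.6694, 0.0796, 0.15) -> [0.731 1.95  0.068]
  to (0.6694, 0.0796, 0.006) -> [-0.00e+00 -1.00e-03  1.44e+00]
```

Emit:
{"name": "move_arm", "arguments": {"increments": [[0.3, 0.08, 0.2, 0, 0, 0, 0], [0.3, 0.13, 0.35, 0, 0, 0, 0], [0.3, 0.15, 0.4, 0, 0, 0, 0], [0.3, 0.15, 0.4, 0, 0, 0, 0], [0.3, 0.12, 0.35, 0, 0, 0, 0], [0.3, 0.1, 0.25, 0, 0, 0, 0], [0.3, 0, 0, 0.2, 0, 0, 0.0055], [0.3, 0, 0, 0.3, 0, 0, 0], [0.3, 0, 0, 0.3, 0, 0, 0], [0.3, 0, 0, 0, 0, 0, 0]]}}

```text
time_s: 22.9
ee_pos: [0.6655, 0.079, 0.0697]
tool_rot: [[0.09, 0.996, -0.01], [0.996, -0.09, -0.0], [-0.001, -0.01, -1.0]]
ft_force: [0.6, -0.4, 0.8]
width: 0.0599
gripper_force: 0.0
```

```bash
python3 - <<'E'
from h import *
need((.6694,.0796,.007))
I=camera("side");I=cv2.cvtColor(I,cv2.COLOR_RGB2BGR)
T=cv2.cvtColor(camera("top"),cv2.COLOR_RGB2BGR);cv2.imwrite("pics/top_pl.png",T)
for X in((.6694,.0796,.02),(.4704-.0044,.017-.0799,.0),(.4704+.0044,.017+.0799,0)):
    for p in proj("side",X): cv2.circle(I,tuple(int(v) for v in p),1,(0,0,255),-1)
cv2.imwrite("pics/s8.png",cv2.resize(I[140:300,220:460],None,fx=3.3,fy=3.3,interpolation=2))
E
```

```text
t 22.9 p [0.6655 0.079  0.0697] psi -5.16 w 0.0599 F [ 0.6 -0.4  0.8] gf 0.0 z [-0.01 -0.   -1.  ]
  to (0.6694, 0.0796, 0.007) -> [0.011 0.044 0.627]
```

View pics/s8.png

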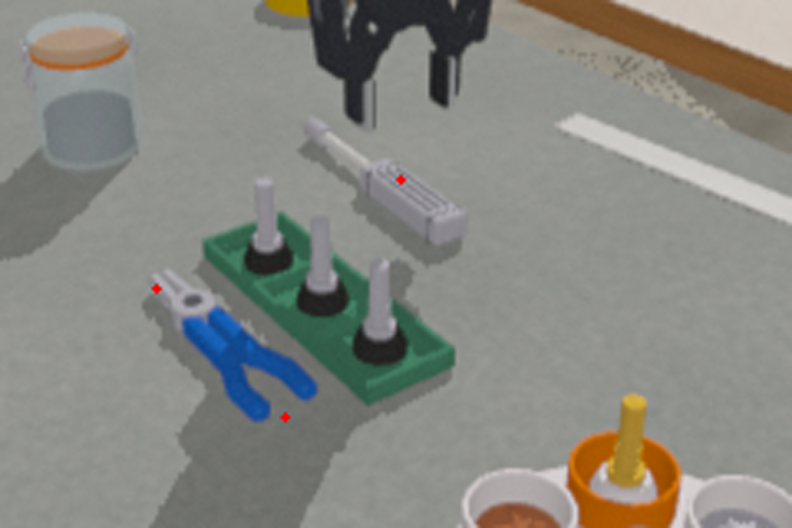

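The pliers lie parallel in front of the tray (crop ~(230,345)), and the gripper is over the driver's handle. Descending and gripping.

Emit:
{"name": "move_arm", "arguments": {"increments": [[0.3, 0, 0, 0.1, 0, 0, 0], [0.3, 0, 0, 0.2, 0, 0, 0], [0.3, 0, 0, 0.2, 0, 0, 0], [0.3, 0, 0, 0.1, 0, 0, 0], [0.3, 0, 0, 0.03, 0, 0, 0], [0.5, 0, 0, 0, 0, 0, 0], [0.7, 0, 0, 0, 0, 0, 0], [1, 0, 0, 0, 0, 0, 0], [1, 0, 0, 0, 0, 0, 0], [1, 0, 0, 0, 0, 0, 0]], "force": 80}}

```text
time_s: 24.25
ee_pos: [0.6703, 0.0795, 0.0128]
tool_rot: [[0.089, 0.996, 0.002], [0.996, -0.089, 0.0], [0.0, 0.002, -1.0]]
ft_force: [-0.6, -0.8, 5.3]
width: 0.0249
gripper_force: 79.5
```

```bash
python3 - <<'E'
from h import *
need()
a=-.0548;c=np.array([.5453,.0129]);ex=np.array([np.cos(a),np.sin(a)]);ey=np.array([-np.sin(a),np.cos(a)])
print("driver TCP target",c+ey*.175-ex*.035)
E
```

```text
t 24.25 p [0.6703 0.0795 0.0128] psi -5.1 w 0.0249 F [-0.6 -0.8  5.3] gf 79.5 z [ 0.002  0.    -1.   ]
driver TCP target [0.51993774 0.18955434]
```

The grip landed a bit high (TCP at z 12.8 mm), so I'll open and regrip lower.

Emit:
{"name": "move_arm", "arguments": {"increments": [[0.5, 0, 0, 0, 0, 0, 0], [0.4, 0, 0, 0, 0, 0, 0], [0.4, 0, 0, 0, 0, 0, 0], [0.4, 0, 0, 0.04, 0, 0, 0], [0.4, 0, 0, 0.03, 0, 0, 0], [0.5, 0, 0, 0, 0, 0, 0], [0.7, 0, 0, 0, 0, 0, 0], [1, 0, 0, 0, 0, 0, 0], [1, 0, 0, 0, 0, 0, 0], [1, 0, 0, 0, 0, 0, 0]], "force": 80}}

```text
time_s: 25.5
ee_pos: [0.6698, 0.0795, 0.0047]
tool_rot: [[0.089, 0.996, 0.001], [0.996, -0.089, 0.0], [0.0, 0.001, -1.0]]
ft_force: [0.1, 0.7, 0.7]
width: 0.0259
gripper_force: 79.5
```

Emit:
{"name": "move_arm", "arguments": {"increments": [[1, 0, 0, -0.1, 0, 0, 0], [1, 0, 0, -0.3, 0, 0, 0], [1, 0, 0, -0.5, 0, 0, 0], [1, 0, 0, -0.5, 0, 0, 0], [1, 0, 0, -0.3, 0, 0, 0], [1, 0, 0, -0.1, 0, 0, 0], [1, 0.1, -0.15, 0, 0, 0, 0], [1, 0.2, -0.3, 0, 0, 0, 0], [1, 0.2, -0.3, 0, 0, 0, 0], [1, 0.2, -0.3, 0, 0, 0, 0]]}}

```text
time_s: 26.75
ee_pos: [0.5693, 0.1589, 0.1822]
tool_rot: [[0.089, 0.996, -0.004], [0.996, -0.089, -0.0], [-0.001, -0.004, -1.0]]
ft_force: [0.8, 1.0, -1.1]
width: 0.026
gripper_force: 79.3
```

Emit:
{"name": "move_arm", "arguments": {"increments": [[1, 0, 0, 0, 0, 0, 0.0246], [1, 0, 0, 0, 0, 0, 0.0275], [1, 0, 0, 0, 0, 0, 0.0275], [1, 0, 0, 0, 0, 0, 0.0275], [1, 0, 0, 0, 0, 0, 0.0275], [1, 0, 0, 0, 0, 0, 0.0275], [1, 0, 0, 0, 0, 0, 0.0275], [1, 0, 0, 0, 0, 0, 0.0275], [1, 0, 0, 0, 0, 0, 0.0275], [1, 0, 0, 0, 0, 0, 0]]}}

```text
time_s: 28.0
ee_pos: [0.5703, 0.1584, 0.1825]
tool_rot: [[0.999, -0.053, -0.003], [-0.053, -0.999, -0.001], [-0.003, 0.001, -1.0]]
ft_force: [-0.6, -0.7, -2.0]
width: 0.0262
gripper_force: 79.4
```

```bash
python3 - <<'E'
from h import *
need((.5199,.1896,.184),(.5199,.1896,.006))
E
```

```text
t 28.0 p [0.5703 0.1584 0.1825] psi -93.05 w 0.0262 F [-0.6 -0.7 -2. ] gf 79.4 z [-0.003 -0.001 -1.   ]
  to (0.5199, 0.1896, 0.184) -> [-0.52  -0.285 -0.013]
  to (0.5199, 0.1896, 0.006) -> [ 6.00e-03 -1.00e-03  1.78e+00]
```

Emit:
{"name": "move_arm", "arguments": {"increments": [[1, -0.15, -0.08, 0, 0, 0, 0], [1, -0.2, -0.11, 0, 0, 0, 0], [1, -0.17, -0.095, 0, 0, 0, 0], [1, 0, 0, 0.2, 0, 0, 0], [1, 0, 0, 0.35, 0, 0, 0], [1, 0, 0, 0.35, 0, 0, 0], [1, 0, 0, 0.3, 0, 0, 0], [1, 0, 0, 0.2, 0, 0, 0], [1, 0, 0, 0.1, 0, 0, 0], [1, 0, 0, 0, 0, 0, 0]]}}

```text
time_s: 29.25
ee_pos: [0.52, 0.1902, 0.0342]
tool_rot: [[0.999, -0.054, -0.001], [-0.054, -0.999, -0.0], [-0.001, 0.0, -1.0]]
ft_force: [0.3, -0.8, -2.3]
width: 0.0263
gripper_force: 79.4
```

```bash
python3 - <<'E'
from h import *
need((.5199,.1896,.0052))
I=cv2.cvtColor(camera("side"),cv2.COLOR_RGB2BGR);z=telemetry.observe()["ee_pos"][2]+.005
a=-.0548;o=np.array([.5453,.0129])+.175*np.array([.0548,.9985])
for d in(-.095,.095,.073,.005):
    X=[*(o+d*np.array([np.cos(a),np.sin(a)])),z]
    for p in proj("side",X): I[int(round(p[1])),int(round(p[0]))]=(0,0,255)
cv2.imwrite("pics/s9.png",cv2.resize(I[110:270,200:400],None,fx=3.7,fy=3.7,interpolation=2))
E
```

```text
t 29.25 p [0.52   0.1902 0.0342] psi -93.11 w 0.0263 F [ 0.3 -0.8 -2.3] gf 79.4 z [-0.001 -0.    -1.   ]
  to (0.5199, 0.1896, 0.0052) -> [-0.001  0.006  0.29 ]
```

View pics/s9.png

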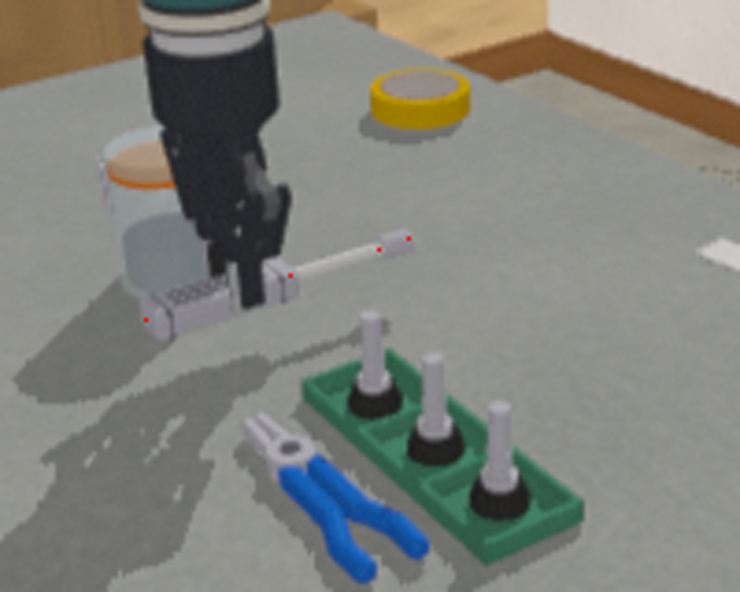

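The predicted driver points (red) fall on its ends to within about 1 px. Lowering and releasing.

Emit:
{"name": "move_arm", "arguments": {"increments": [[1, 0, 0, 0.1, 0, 0, 0], [1, 0, 0, 0.1, 0, 0, 0], [1, 0, 0, 0.06, 0, 0, 0], [1, 0, 0, 0.02, 0, 0, 0], [1, 0, 0, 0, 0, 0, 0], [1, 0, 0, 0, 0, 0, 0], [1, 0, 0, 0, 0, 0, 0], [1, 0, 0, 0, 0, 0, 0], [1, 0, 0, 0, 0, 0, 0], [1, 0, 0, 0, 0, 0, 0]]}}

```text
time_s: 30.55
ee_pos: [0.5208, 0.1899, 0.0064]
tool_rot: [[0.998, -0.055, 0.0], [-0.055, -0.998, 0.0], [0.0, -0.0, -1.0]]
ft_force: [-0.4, 0.2, -1.6]
width: 0.026
gripper_force: 79.4
```

Emit:
{"name": "move_arm", "arguments": {"increments": [[1, 0, 0, 0.015, 0, 0, 0], [1, 0, 0, 0, 0, 0, 0], [1, 0, 0, 0, 0, 0, 0], [0.6, 0, 0, 0, 0, 0, 0], [0.45, 0, 0, 0, 0, 0, 0], [0.45, 0, 0, 0, 0, 0, 0], [0.45, 0, 0, 0, 0, 0, 0], [0.45, 0, 0, -0.2, 0, 0, 0], [0.45, 0, 0, -0.4, 0, 0, 0], [0.45, 0, 0, -0.4, 0, 0, 0]]}}

```text
time_s: 31.8
ee_pos: [0.5205, 0.1898, 0.1056]
tool_rot: [[0.998, -0.055, -0.001], [-0.055, -0.998, -0.0], [-0.001, 0.0, -1.0]]
ft_force: [0.4, 0.1, 0.3]
width: 0.0469
gripper_force: 0.0
```

Emit:
{"name": "move_arm", "arguments": {"increments": [[0.45, 0, 0, -0.4, 0, 0, 0], [0.45, 0, 0, -0.5, 0, 0, 0], [0.45, 0, 0, -0.4, 0, 0, 0], [0.45, -0.4, 0, 0, 0, 0, 0], [0.45, -0.4, 0, 0, 0, 0, 0], [0.45, -0.4, 0, 0, 0, 0, 0], [0.45, -0.4, 0, 0, 0, 0, 0], [0.45, 0, 0, 0, 0, 0, 0], [0.45, 0, 0, 0, 0, 0, 0], [0.45, 0, 0, 0, 0, 0, 0]]}}

```text
time_s: 33.05
ee_pos: [0.3619, 0.1986, 0.2348]
tool_rot: [[0.998, -0.056, -0.0], [-0.056, -0.998, -0.0], [-0.0, 0.0, -1.0]]
ft_force: [-0.1, 0.7, -0.1]
width: 0.047
gripper_force: 0.0
```

```bash
python3 - <<'E'
from h import *
need()
I=cv2.cvtColor(camera("side"),cv2.COLOR_RGB2BGR);T=cv2.cvtColor(camera("top"),cv2.COLOR_RGB2BGR)
a=-.0548;c=np.array([.5453,.0129]);ex=np.array([np.cos(a),np.sin(a)]);ey=np.array([-np.sin(a),np.cos(a)])
pts=[[*(c+ey*.175+d*ex),.01] for d in(-.095,.095)]+[[*(c-ex*.075+d*ey),.008] for d in(-.08,.08)]
for n,im in(("side",I),("top",T)):
    for p in proj(n,pts): im[int(round(p[1])),int(round(p[0]))]=(0,0,255)
A=cv2.resize(T[170:280,190:510],(800,275),interpolation=2);B=cv2.resize(I[130:370,210:510],(400,320),interpolation=2)
C=np.zeros((595,800,3),np.uint8);C[:275]=A;C[275:,:400]=B;C[275:,400:]=cv2.resize(I[140:290,210:398],(400,320),interpolation=2)
cv2.imwrite("pics/f.png",C)
E
```

```text
t 33.05 p [0.3619 0.1986 0.2348] psi -93.2 w 0.047 F [-0.1  0.7 -0.1] gf 0.0 z [-0. -0. -1.]
```

View pics/f.png

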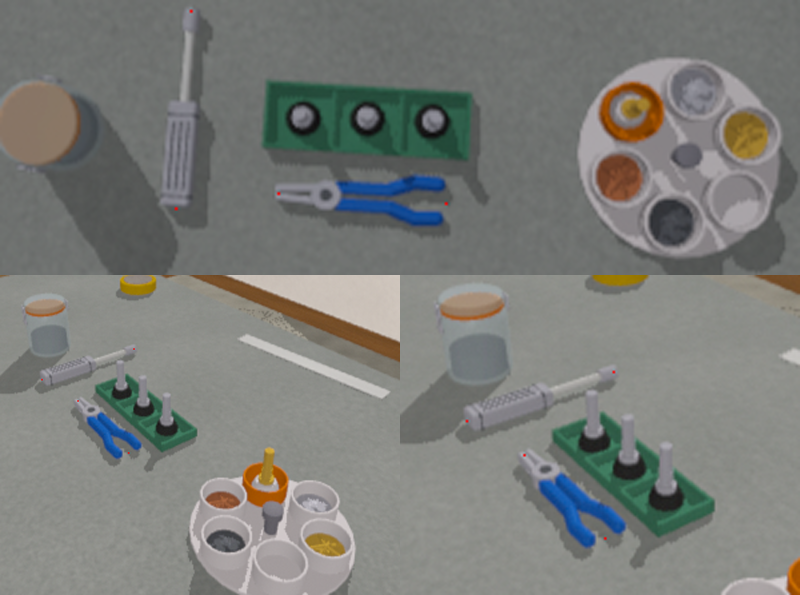

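The final picture shows the brass foot in the orange cup and three black feet in the tray. The pliers lie in front of the tray and the driver midway in the gap, each within about 2 mm of its marks. The arm is clear of everything.

```bash
python3 -c "
from rig import robot
print(robot.finish_job())"
```

```text
the job is handed in; nothing more can be done
None
```

The job is handed in after about 33 s of the 106 s allowed: the brass foot stands in the orange cup, the spare black foot is in the freed tray bay, and the pliers and nut driver lie as asked; the final pictures showed both tools within about 2 mm of target, and the arm never touched the jar or the two good feet.

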